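# Ventilate the glass bench: extraction gate to its half click, hood sash up to the mark

## Task

Get the fume hood ready for work: first push the extraction rod with the red knob in from fully out to its middle click, leaving the black-knobbed one alone. Then raise the hood's clear sash by its yellow lip until the lip's underside is level with the red height marker, and leave it standing there. Don't disturb the things on the bench or in the hood.

Things in the scene. Friction and masses are not known exactly. Their poses are not given: they have to be found in the camera images.
- gate_red: steel blast-gate box of the red rod, fixed, 60 (x) by 90 (y) by 94 high mm; origin at the centre of its underside on the bench; its own -x face looks roughly to the robot and the rod comes out of that face, along its x axis, 70 mm above the bench. It and an equal box with a black knob stand side by side, 140 mm apart, on a duct of 72 mm diameter whose top is 86 mm above the bench; which one is on the left varies
- red_rod (a joint): travel of the red-knobbed rod along +x of gate_red, in m: 0 fully out, 0.015 the middle click, 0.030 fully in. Sprung clicks at these three: about 7 N are needed to leave any of them; the humps lie near 0.0075 and 0.0225, past which it snaps into the next click by itself
- red_knob (a point): centre of the outer (-x) face of the red knob, a cylinder of 32 mm diameter and 18 mm length along x, 70 mm above the bench; when fully out this face stands 80 mm in front of the box's face, and behind the knob is a rod of 10 mm diameter
- black_rod (a joint): travel of the other, black-knobbed rod, same mechanism; starts at 0 (fully out) and must stay there
- black_knob (a point): centre of the outer face of the black knob, same size and height as the red
- hood: fume hood, fixed, grey plinth and roof with clear panes, 200 (x) by 300 (y) mm, 355 high (guides 375, a duct collar to 400); origin on the bench, at the middle of the lower edge of the plinth's front face; its -x side is the front with the sash and looks roughly to the robot. The plinth is 50 high; the front of the two sash guides is at x = -10 mm
- sash (a joint): height by which the sash is raised above shut, in m, 0 to 0.17; vertical, balanced, stays where it is left; about 3 N of friction plus some damping
- sash_edge (a point): middle of the outer lower edge of the sash's yellow lip: a level plate 8 mm thick and 220 mm wide (along the hood's y), which stands out 36 mm in front of the guides and 46 mm in front of the plinth, at the bottom of the clear sash; this point lies on its underside, 70 mm above the bench when shut. There is free space below it down to the bench in front of the plinth
- mark (a point): centre of the red height marker, a 20 mm high clip with a 6 mm thick pointer at mid height that sticks out sideways (hood's +y) to 29 mm from this point, on the outer side of the hood's left (+y) front guide; its height is the height to which the lip's underside must come
- jar_mid (a point): middle (half-way up) of a loose yellow frit jar, 60 mm diameter, 100 high; bystander
- graphite_mid (a point): centre of a loose dark graphite block, 60 by 45 by 25 mm high; bystander
- cup_mid (a point): middle of a loose steel cup, 72 mm diameter, 95 high, with glass rods standing to 210 high; bystander
- bulb_mid (a point): middle of a green glass piece, 66 mm diameter, 115 high, standing inside the hood; bystander
There are look-alikes about, which are no part of the job. Leave any pink or purple look-alike of the part that bears black_rod alone.

How it is judged:
On the way, in this order (a step that is already met when the one before it is completed fails the run):
1. the red rod rests in its middle click (value of joint red_rod between 0.012 and 0.018 m), for 0.3 s.
2. the lip's underside is level with the marker (z of sash_edge in the frame of mark between -0.008 and 0.008 m), for 0.3 s.
At the end, for the whole second after the job is handed in: the red rod rests in its middle click (within 3 mm of 15 mm of travel), the lip's underside stands still within 8 mm of the height of the red marker's centre, and the black rod is still fully out (within 5 mm) (all of step 1 and all of step 2 and velocity of joint sash between -0.01 and 0.01 m/s and value of joint black_rod below 0.005 m); the robot touches nothing.
It fails at once if the black rod is pushed in by more than 5 mm (value of joint black_rod above 0.005 m).
It fails at once if the jar, graphite block, cup or glass piece is shifted by more than 20 mm (distance of any of jar_mid, graphite_mid, cup_mid, bulb_mid from where it was at the start of the episode above 0.02 m).
It also fails if it takes over 54 s, if anything falls off the work surface, if the arm or the gripper's body presses on something with over 40 N, if the wrist force passes 120 N, or if a joint passes its speed limit or range.

## Robot

A 7-joint arm with a two-finger parallel gripper is mounted at the origin on the work surface. World frame = base frame: x ahead of the robot, y to its left, z up, the work surface at z = 0. Lengths are in m, angles in rad, forces in N, time in s.
With the tool pointing down it reaches from about 0.35 to 0.9 m from the base axis. Payload 8.1 kg.
Tool frame: the origin (TCP) lies at the very end of the fingers, on their centre line; the grasp point (between the pads) lies 19 mm behind it (arm.tcp_to_grasp is the z of the grasp point in the tool frame, in m); z points along the fingers, y is the line along which they close (so a half turn about z gives the same grasp; the last joint's range is limited). The gripper opens to 92 mm and grips with 3 to 60 N. Pads are 19 mm wide; open, the fingers measure 130 mm over their backs; the gripper's body (75 mm by 190 mm) begins 47 mm behind the grasp point.
Start: joints at [1.169, 0.434, 0.025, 1.573, -0.012, 1.134, -0.075], TCP at [0.184, -0.597, 0.227] pointing down, gripper open.
Joint ranges: [-2.62, 2.62], [-0.44, 2.09], [-1.27, 1.32], [0.08, 2.57], [-1.32, 4.46], [0.12, 2], [-2.74, 2.74]. Speed limits (rad/s): [2.22, 2.22, 3.01, 3.01, 3.14, 3.14, 3.14].

## Interface

Orientations are given as a rotation vector (axis times angle).
In Python, from cell import readout, vision, sign_off, arm gives the robot as it stands. The module is installed in compiled form; this text tells all that it offers.
- The arm moves only by the shell command python3 -m creep 'ROWS' [FORCE]. ROWS is JSON, a list of rows, each a list of 5 numbers: the shift along the tool's x, y, z in units of 4 cm (1.0 is 4 cm), then the turn about the tool's z in units of 4 degrees (1.0 is 4 degrees), then the opening, from 0 (shut) to 1 (fully open). A call has 1 to 12 rows; each row shifts and turns the commanded pose from where the row before left it, along the tool's axes as they then stand; what a row does not reach is not made up. A row lasts 1/8 s, in which the tool goes at most 62.5 mm and 10.7 degrees, less where a joint would pass 70% of its speed; a pose out of reach is approached as far as the arm can. A call with a number of a shift or a turn outside -1 to 1 is refused whole. A call with a gripper value outside its range is refused whole. The fingers move at their own pace and stop on an object; FORCE is the grip in N (left out, the last holds). Time passes only in rows, so rows that do not move let the fingers close. It gives the time, the measured TCP pose, the force, the opening and the grip force at its end, in the units of the state.
- readout.observe(): the state, without advancing time (a new reading comes with each control period).
- vision.get_image(name): name is "scene" or "top"; returns a dict with "pixels" (400x640x3 uint8, blue, green, red), "z_map" (400x640 float32, m along the optical axis (not along the pixel's ray), 0 where there is no reading), "camera_matrix" (3x3 intrinsics, pixels), "position" and "rotation" of the camera in the world. Camera axes: x right, y up, looking along -z (the intrinsics and any distortion apply to the point x, -y, -z); pixel columns grow to the right and rows downward; lengths in m; the calibration is good to about 2 mm. A picture is of the moment at which its call begins.
- sign_off(): hands the job in; it is judged then, once.
The state is a dict: "clock": time; "joints": joint angles; "dq": joint speeds; "joint_efforts": joint torques, N m; "position": TCP position; "ee_rot": TCP orientation; "force": force on the tool from outside, world axes, zero at the start; "ft_torque": the same for the moment, N m; "width": opening from 0.0 (shut) to 1.0 (fully open); "gripper_force": force on a finger pad.
Only numpy, scipy, OpenCV 4.12 (cv2) and the standard library are available. Lean on these libraries where they do the work, as an engineer would, in place of code of your own. Each camera call takes 0.05 s, during which the arm holds its last target. There are 200 camera calls.

## Working session

There is one attempt and no reset: what is moved stays moved. The work goes in short steps, Python scripts to look and compute and a shell command to move; the robot and the scene stay as the last step left them, time stands still between calls to the robot, and variables do not carry over. Pictures are saved under pics/ and viewed, at most 10 in all, crops included, and the job is handed in when it is done.

```bash
mkdir -p pics
cat > h.py <<'E'
import numpy as np, cv2
from scipy.spatial.transform import Rotation as R
from cell import readout, vision, sign_off, arm
def cloud(im):
    z=im["z_map"]; K=np.array(im["camera_matrix"]); h,w=z.shape
    u,v=np.meshgrid(np.arange(w),np.arange(h))
    P=np.stack([(u-K[0,2])/K[0,0]*z,-(v-K[1,2])/K[1,1]*z,-z],-1)
    Rm=np.array(im["rotation"]); Rm=Rm if Rm.shape==(3,3) else R.from_rotvec(Rm).as_matrix()
    W=P@Rm.T+np.array(im["position"]); W[z==0]=np.nan; return W
E
python3 - <<'E'
from h import *
for n in("scene","top"):
    im=vision.get_image(n); cv2.imwrite(f"pics/{n}0.png",im["pixels"]); np.savez(f"{n}0.npz",**im)
    print(n,im["position"],im["rotation"],im["camera_matrix"],im.keys())
print(readout.observe(),arm.tcp_to_grasp)
E
```

```text
scene [0.49798412 0.96492982 1.66823472] [-2.44027917e-03  8.11019940e-01  3.02977594e+00] [[497.59340418   0.         316.24613876]
 [  0.         497.59340418 201.63480715]
 [  0.           0.           1.        ]] dict_keys(['pixels', 'z_map', 'camera_matrix', 'position', 'rotation'])
top [0.43712828 0.05579986 1.2254139 ] [ 0.02851528 -0.02805688 -1.57816543] [[395.48040608   0.         319.07631377]
 [  0.         395.48040608 197.43981089]
 [  0.           0.           1.        ]] dict_keys(['pixels', 'z_map', 'camera_matrix', 'position', 'rotation'])
{'clock': 0.1, 'joints': array([ 1.16941368,  0.43512608,  0.02496411,  1.57400443, -0.01161161,
        1.13403623, -0.07511915]), 'dq': array([-5.61847304e-05, -1.82742362e-03,  1.35047903e-03, -1.04890854e-03,
       -4.56762784e-04, -1.83762373e-03, -1.31156787e-03]), 'joint_efforts': array([ 3.64052030e-03, -6.69125962e+01,  9.87898484e-01, -3.15146613e+01,
       -6.05411804e-02,  3.73988156e-02,  7.22906543e-05]), 'position': array([ 0.1837915 , -0.59687158,  0.22604092]), 'ee_rot': array([-3.10524493e+00, -4.67244041e-01,  5.11025272e-04]), 'force': array([ 0.93165612, -0.19569612,  0.40983576]), 'ft_torque': array([0.01843173, 0.03093596, 0.01220662]), 'gripper_force': 0.0, 'width': 1.001212960266215} -0.0188
```

View pics/scene0.png

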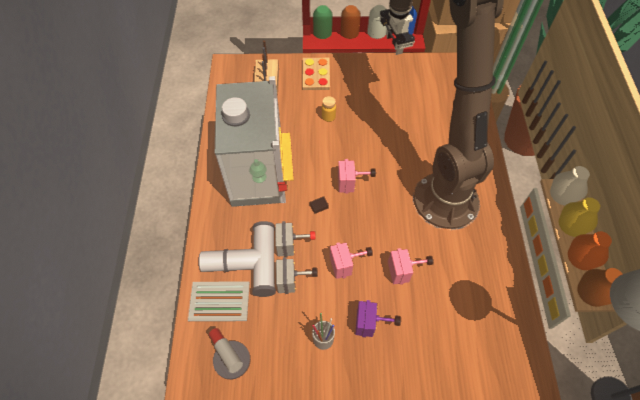

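View pics/top0.png

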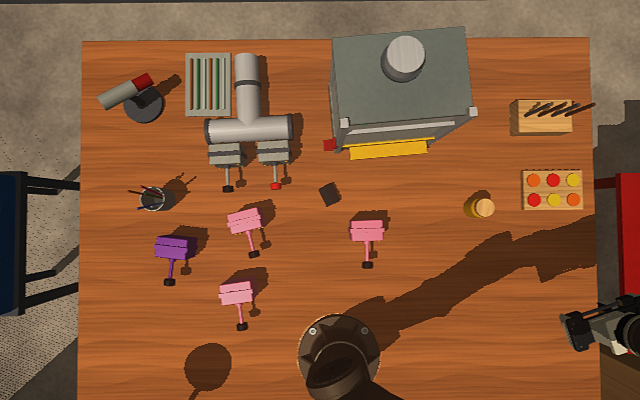

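The scene picture shows the red knob at (313,236) with the black one beside it at (314,272), the lip at (287,157) and the marker at (283,187). In the top picture the red knob is at (276,186), black at (228,189), the lip at (389,149) and the marker at (329,145). The look-alikes are pink and purple. Next I measure positions.

Run:
```python
from h import *
for n in("scene","top"):
    im=dict(np.load(n+"0.npz")); W=cloud(im); hsv=cv2.cvtColor(im["pixels"],cv2.COLOR_BGR2HSV); H,S,V=cv2.split(hsv)
    print(n,"bench z",np.nanmedian(W[(H>5)&(H<18)&(np.abs(W[...,2])<.03)][:,2]))
    if n=="scene": box={"rk":(305,228,322,244),"bk":(307,264,322,280),"mark":(272,178,294,200),"lip":(276,130,298,185)}
    else: box={"rk":(266,178,286,194),"bk":(220,182,236,196),"mark":(318,132,342,156),"lip":(345,135,432,163)}
    for k,(a,b,c,d) in box.items():
        m=np.zeros(H.shape,bool); m[b:d,a:c]=1
        if k=="bk": m&=(V<70)
        elif k=="lip": m&=(H>18)&(H<35)&(S>150)
        else: m&=((H<6)|(H>172))&(S>150)
        m&=W[...,2]>.03
        P=W[m]; P=P[~np.isnan(P).any(1)]
        print(k,len(P),"min",P.min(0).round(3),"max",P.max(0).round(3),"med",np.median(P,0).round(3))
        if k=="lip":
            mm=m&(np.abs(W[...,2]-.078)<.006); Q=W[mm][:,:2].astype(np.float32)
            r=cv2.minAreaRect(Q); print(r, cv2.boxPoints(r).round(3).tolist())
    # gate tops & hood roof
    for k,zr,yr,xr in(("gates",(.091,.099),(-.0,.5),(.4,.9)),("roof",(.345,.362),(-.5,.3),(.5,1.2))):
        m=(W[...,2]>zr[0])&(W[...,2]<zr[1])&(W[...,1]>yr[0])&(W[...,1]<yr[1])&(W[...,0]>xr[0])&(W[...,0]<xr[1])
        c,l,st,ce=cv2.connectedComponentsWithStats(m.astype(np.uint8))
        for i in range(1,c):
            if st[i,4]>60:
                r=cv2.minAreaRect(W[l==i][:,:2].astype(np.float32)); print(k,st[i],np.round(r[0],3),np.round(r[1],3),round(r[2],1),W[l==i].mean(0).round(3))
```

```text
scene bench z 0.0023725253695185966
rk 39 min [0.507 0.17  0.069] max [0.521 0.199 0.098] med [0.514 0.189 0.086]Traceback (most recent call last):
  File "<stdin>", line 14, in <module>
    return umr_minimum(a, axis, None, out, keepdims, initial, where)
ValueError: zero-size array to reduction operation minimum which has no identity
```

```bash
cat > m.py <<'E'
from h import *
for n in("scene","top"):
    im=dict(np.load(n+"0.npz")); W=cloud(im); hsv=cv2.cvtColor(im["pixels"],cv2.COLOR_BGR2HSV); H,S,V=cv2.split(hsv)
    print(n)
    if n=="scene": box={"rk":(305,228,322,244),"bk":(309,264,322,280),"mark":(272,178,294,200),"lip":(276,130,298,185)}
    else: box={"rk":(266,178,286,194),"bk":(220,182,236,196),"mark":(318,132,342,156),"lip":(345,135,432,163)}
    for k,(a,b,c,d) in box.items():
        m=np.zeros(H.shape,bool); m[b:d,a:c]=1
        if k=="bk": m&=(V<90)
        elif k=="lip": m&=(H>18)&(H<35)&(S>150)
        else: m&=((H<6)|(H>172))&(S>150)
        m&=W[...,2]>.03
        P=W[m]
        if len(P)==0: print(k,"none"); continue
        print(k,len(P),"min",P.min(0).round(3),"max",P.max(0).round(3),"med",np.median(P,0).round(3))
        if k=="mark": print(P[np.argsort(P[:,1])][::max(1,len(P)//15)].round(3).tolist())
        if k=="lip":
            mm=m&(np.abs(W[...,2]-.078)<.006); Q=W[mm][:,:2].astype(np.float32)
            if len(Q): r=cv2.minAreaRect(Q); print(r, cv2.boxPoints(r).round(3).tolist())
    for k,zr,yr,xr in(("gates",(.089,.099),(-.0,.5),(.4,.9)),("roof",(.345,.362),(-.5,.3),(.5,1.2))):
        m=(W[...,2]>zr[0])&(W[...,2]<zr[1])&(W[...,1]>yr[0])&(W[...,1]<yr[1])&(W[...,0]>xr[0])&(W[...,0]<xr[1])
        c,l,st,ce=cv2.connectedComponentsWithStats(m.astype(np.uint8))
        for i in range(1,c):
            if st[i,4]>60:
                r=cv2.minAreaRect(W[l==i][:,:2].astype(np.float32)); print(k,st[i],np.round(r[0],3),np.round(r[1],3),round(r[2],1),W[l==i].mean(0).round(3))
E
python3 m.py
```

```text
scene
rk 39 min [0.507 0.17  0.069] max [0.521 0.199 0.098] med [0.514 0.189 0.086]
bk 22 min [0.5   0.312 0.071] max [0.511 0.338 0.094] med [0.507 0.327 0.086]
mark 71 min [0.606 0.009 0.143] max [0.636 0.045 0.166] med [0.621 0.025 0.151]
[[0.617, 0.009, 0.154], [0.631, 0.013, 0.16], [0.61, 0.014, 0.148], [0.614, 0.016, 0.15], [0.624, 0.017, 0.16], [0.624, 0.018, 0.154], [0.632, 0.019, 0.149], [0.635, 0.02, 0.157], [0.632, 0.021, 0.146], [0.617, 0.025, 0.152], [0.617, 0.027, 0.148], [0.606, 0.03, 0.153], [0.614, 0.031, 0.147], [0.627, 0.032, 0.156], [0.624, 0.034, 0.146], [0.62, 0.037, 0.15], [0.631, 0.039, 0.154], [0.627, 0.041, 0.151]]
lip 499 min [ 0.588 -0.259  0.09 ] max [0.642 0.004 0.268] med [ 0.614 -0.14   0.104]
gates [276 223  17  24 260] [0.612 0.188] [0.057 0.092] 1.7 [0.612 0.191 0.095]
gates [330 243  16  28 227] [0.424 0.274] [0.05  0.096] 4.5 [0.423 0.271 0.095]
gates [276 257  19  29 326] [0.605 0.327] [0.062 0.097] 1.9 [0.606 0.329 0.095]
roof [ 215   81   65   75 3381] [ 0.734 -0.133] [0.209 0.312] 4.8 [ 0.732 -0.118  0.356]
top
rk 61 min [0.504 0.169 0.071] ma
[... 315 characters left out ...]
155], [0.611, 0.02, 0.148], [0.619, 0.022, 0.148], [0.631, 0.025, 0.147], [0.606, 0.025, 0.149], [0.616, 0.028, 0.15], [0.617, 0.03, 0.146], [0.623, 0.033, 0.146], [0.606, 0.033, 0.148], [0.617, 0.036, 0.147], [0.625, 0.039, 0.15], [0.631, 0.041, 0.148], [0.614, 0.041, 0.15]]
lip 1142 min [ 0.587 -0.26   0.093] max [ 0.645 -0.018  0.125] med [ 0.616 -0.142  0.101]
gates [256 140  34  22 599] [0.614 0.188] [0.06  0.094] 2.7 [0.614 0.187 0.094]
gates [208 143  34  22 605] [0.607 0.326] [0.06  0.095] 2.6 [0.606 0.326 0.094]
gates [227 207  35  19 451] [0.423 0.272] [0.053 0.094] 4.4 [0.422 0.268 0.094]
roof [  332    26   142   100 10323] [ 0.736 -0.133] [0.21  0.301] 4.4 [ 0.733 -0.132  0.354]
```

```bash
cat > go.py <<'E'
import sys
from h import *
# target x y z yaw(deg, of tool x) -> units in current tool frame
x,y,z,yaw=map(float,sys.argv[1:5]); s=readout.observe()
M=R.from_rotvec(s["ee_rot"]).as_matrix(); d=np.array([x,y,z])-s["position"]
cy=np.degrees(np.arctan2(M[1,0],M[0,0]))
print("t",round(s["clock"],2),"pos",s["position"].round(4),"yaw",round(cy,2),"tilt",M[:,2].round(3),"F",s["force"].round(1))
print("shift units (now frame)",(M.T@d/.04).round(2),"turn",round((cy-yaw)/4,2))
t=np.radians(yaw); N=np.array([[np.cos(t),np.sin(t),0],[np.sin(t),-np.cos(t),0],[0,0,-1]]); print("shift after turn",(N.T@d/.04).round(2))
E
python3 go.py .455 .180 .2 2.8
```

```text
t 0.1 pos [ 0.1838 -0.5969  0.226 ] yaw 17.11 tilt [-0.001  0.001 -1.   ] F [ 0.9 -0.2  0.4]
shift units (now frame) [ 12.2  -16.57   0.67] turn 3.58
shift after turn [  7.72 -19.07   0.65]
```

```bash
python3 -m creep '[[0,0,0,0.9,0],[0,0,0,0.9,0],[0,0,0,0.9,0],[0,0,0,0.9,0],[0.5,-0.9,0,0,0],[0.5,-0.9,0,0,0],[0.5,-0.9,0,0,0],[0.5,-0.9,0,0,0],[0.5,-0.9,0,0,0],[0.5,-0.9,0,0,0],[0.5,-0.9,0,0,0],[0.5,-0.9,0,0,0]]' && python3 go.py .455 .180 .2 2.8
```

```text
clock: 1.6
position: [0.3304, -0.3007, 0.2266]
ee_rot: [-3.141, -0.074, 0.0]
force: [1.4, -0.0, 0.6]
width: 0.008
gripper_force: 0.0
t 1.6 pos [ 0.3304 -0.3007  0.2266] yaw 2.71 tilt [-0.  0. -1.] F [ 1.4 -0.   0.6]
shift units (now frame) [  3.68 -11.86   0.66] turn -0.02
shift after turn [  3.7  -11.85   0.66]
```

```bash
python3 -m creep '[[0.3,-1,0,0,0],[0.3,-1,0,0,0],[0.3,-1,0,0,0],[0.3,-1,0,0,0],[0.3,-1,0,0,0],[0.3,-1,0,0,0],[0.3,-1,0,0,0],[0.3,-1,0,0,0],[0.3,-1,0,0,0],[0.3,-1,0,0,0],[0.4,-1,0,0,0],[0.3,-0.8,0,0,0]]' && python3 go.py .475 .181 .06 2.8
python3 - <<'E'
from h import *
im=vision.get_image("top"); cv2.imwrite("pics/top1.png",cv2.resize(im["pixels"][120:320,180:480],None,fx=2.5,fy=2.5))
E
```

```text
clock: 3.1
position: [0.4557, 0.178, 0.2265]
ee_rot: [-3.141, -0.075, 0.001]
force: [0.3, -0.1, 0.2]
width: 0.007
gripper_force: 0.0
t 3.1 pos [0.4557 0.178  0.2265] yaw 2.75 tilt [-0.  0. -1.] F [ 0.3 -0.1  0.2]
shift units (now frame) [ 0.49 -0.05  4.16] turn -0.01
shift after turn [ 0.49 -0.05  4.16]
```

View pics/top1.png

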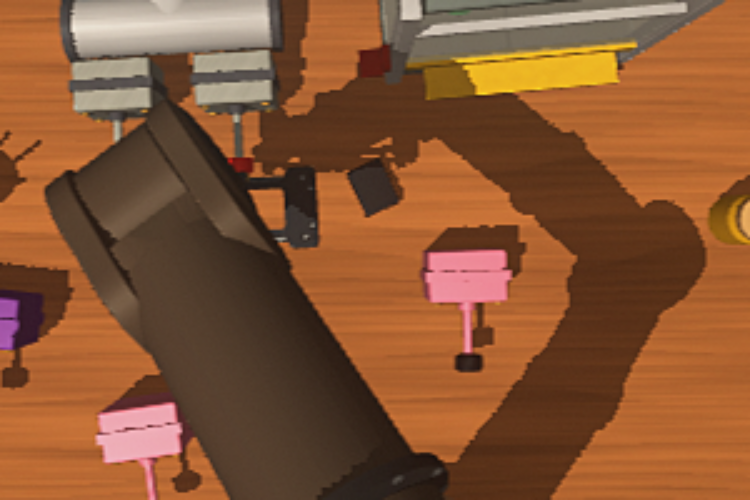

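The crop shows the closed gripper just in front of the red knob at (238,163). The graphite block is clear of it at (375,187). I'll lower the tool now.

```bash
python3 -m creep '[[0,0,0.8,0,0],[0,0,0.8,0,0],[0,0,0.8,0,0],[0,0,0.8,0,0],[0,0,0.8,0,0],[0.5,-0.07,0.1,0,0],[0,0,0,0,0],[0,0,0,0,0],[0,0,0,0,0]]' && python3 go.py .4945 .1815 .062 2.8
```

```text
clock: 4.28
position: [0.475, 0.18, 0.0631]
ee_rot: [3.141, 0.075, 0.0]
force: [-0.3, 0.1, 0.4]
width: 0.004
gripper_force: 0.0
t 4.28 pos [0.475  0.18   0.0631] yaw 2.73 tilt [ 0. -0. -1.] F [-0.3  0.1  0.4]
shift units (now frame) [ 0.49 -0.01  0.03] turn -0.02
shift after turn [ 0.49 -0.01  0.03]
```

```bash
python3 -m creep '[[0.2,0,0,0,0],[0.2,0,0,0,0],[0,0,0,0,0],[0,0,0,0,0]]'; for i in 1 2 3 4; do python3 -m creep '[[0.04,0,0,0,0],[0.0,0,0,0,0]]' | grep -E 'position|force:' | head -2; done
```

```text
clock: 4.78
position: [0.4913, 0.1809, 0.0626]
ee_rot: [3.141, 0.074, -0.001]
force: [0.1, -0.1, -0.4]
width: 0.002
gripper_force: 0.0
position: [0.493, 0.181, 0.0627]
force: [-0.5, 0.3, 0.3]
position: [0.4948, 0.1811, 0.0627]
force: [-0.4, 0.2, 0.1]
position: [0.4958, 0.1811, 0.0626]
force: [-0.9, 0.1, 2.1]
position: [0.4965, 0.1811, 0.0626]
force: [-6.2, -0.5, 3.8]
```

```bash
for i in 1 2 3; do python3 -m creep '[[0.04,0,0,0,0],[0.0,0,0,0,0]]' | grep -E 'position|force:' | head -2; done
```

```text
position: [0.4979, 0.1812, 0.0625]
force: [-6.2, -0.7, 4.4]
position: [0.5002, 0.1813, 0.0625]
force: [-3.1, 0.8, 1.6]
position: [0.5032, 0.1814, 0.0627]
force: [-1.4, 0.3, -1.2]
```

```bash
for i in 1 2; do python3 -m creep '[[0.04,0,0,0,0],[0.0,0,0,0,0]]' | grep -E 'position|force:' | head -2; done
```

```text
position: [0.5052, 0.1816, 0.063]
force: [-0.2, 0.4, 0.0]
position: [0.5062, 0.1816, 0.0628]
force: [-0.2, -0.4, 0.4]
```

```bash
python3 -m creep '[[-0.5,0,0,0,0],[-0.8,0,0,0,0],[0,0,-1,0,0],[0,0,-1,0,0],[0,1,0,-0.4,0],[0,1,0,0,0],[0,1,0,0,0],[0,1,0,0,0],[0,1,0,0,0],[0,1,0,0,0],[0,1,0,0,0],[0,1,0,0,0]]' | head -2
cat > look.py <<'E'
from h import *
n=__import__("sys").argv[1]
im=vision.get_image("scene"); W=cloud(im); np.savez(f"s{n}.npz",**im)
hsv=cv2.cvtColor(im["pixels"],cv2.COLOR_BGR2HSV); H,S,V=cv2.split(hsv)
a=np.zeros(H.shape,bool); a[225:250,295:322]=1; P=W[a&((H<6)|(H>172))&(S>150)&(W[...,2]>.06)]; print("redknob minx,med",np.percentile(P,5,0).round(4),np.median(P,0).round(4),len(P))
a[:]=0; a[255:290,295:325]=1; P=W[a&(V<90)&(W[...,2]>.06)&(W[...,0]<.53)&(W[...,0]>.49)]; print("black",np.percentile(P,5,0).round(4),np.median(P,0).round(4),len(P))
y=(H>18)&(H<35)&(S>150)&(W[...,0]>.57)&(W[...,0]<.66)&(W[...,1]>-.27)&(W[...,1]<-.02)&(W[...,2]<.2)
P=W[y]; z=P[:,2]; print("lip top z",np.percentile(z,[10,50,90]).round(4),len(P))
P=P[np.abs(z-np.median(z))<.006]; r=cv2.minAreaRect(P[:,:2].astype(np.float32)); print("lip",r,cv2.boxPoints(r).round(3).tolist())
m=((H<6)|(H>172))&(S>150)&(W[...,0]>.6)&(W[...,0]<.65)&(W[...,1]>0)&(W[...,1]<.05)&(W[...,2]>.12)
P=W[m]; print("mark z 5/50/95",np.percentile(P[:,2],[5,50,95]).round(4),"pointer",np.median(P[P[:,1]>.03,2]).round(4),len(P))
cv2.imwrite(f"pics/s{n}.png",cv2.resize(im["pixels"][80:300,190:390],None,fx=2.7,fy=2.7))
E
python3 look.py 2; python3 go.py .55 -.144 .08 4.5
```

```text
clock: 8.52
position: [0.4769, -0.1414, 0.1429]
redknob minx,med [0.521  0.1748 0.0661] [0.5282 0.1896 0.083 ] 39
black [0.5032 0.3139 0.0768] [0.5072 0.3316 0.0824] 18
lip top z [0.0985 0.1041 0.1141] 435
lip ((0.6118144392967224, -0.14043982326984406), (0.03578541800379753, 0.21826636791229248), 5.433021068572998) [[0.5839999914169312, -0.032999999821186066], [0.6039999723434448, -0.25099998712539673], [0.6399999856948853, -0.24699999392032623], [0.6190000176429749, -0.029999999329447746]]
mark z 5/50/95 [0.1441 0.1524 0.1588] pointer 0.1511 71
t 8.57 pos [ 0.4768 -0.1477  0.1427] yaw 3.98 tilt [ 0.    -0.003 -1.   ] F [-0.1 -6.1  0.3]
shift units (now frame) [1.83 0.03 1.57] turn -0.13
shift after turn [1.83 0.05 1.57]
```

View pics/s2.png

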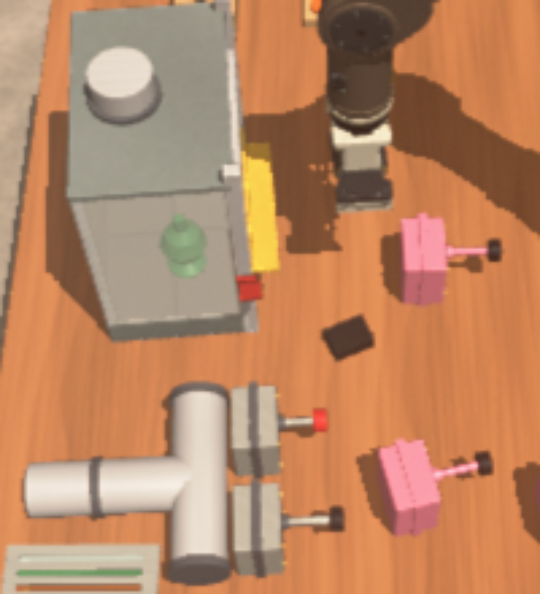

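Red knob at (320,420) has moved in 14 mm, to its middle click, and the black knob at (336,519) hasn't moved. The tool is in front of the lip, (262,210). The sash starts about 23 mm up, so it needs roughly 52 mm more. A tool pointing down can't hook under the lip, so I'll press on its front edge and drag it up by friction.

```bash
python3 -m creep '[[0.5,0,0.4,-0.2,0],[0.5,0,0.4,0,0],[0.5,0,0.4,0,0],[0.3,0,0.45,0,0],[0.3,0,0,0,0],[0.3,0,0,0,0],[0,0,0,0,0],[0,0,0,0,0],[0,0,0,0,0]]' | grep -E 'position|force:' | head -2; for i in 1 2 3 4 5; do python3 -m creep '[[0.05,0,0,0,0],[0.0,0,0,0,0]]' | grep -E 'position|force:' | head -2; done
```

```text
position: [0.5721, -0.132, 0.077]
force: [-0.7, 0.7, -0.4]
position: [0.5746, -0.1316, 0.0768]
force: [-0.1, -0.0, -0.5]
position: [0.5767, -0.1313, 0.0767]
force: [-0.1, 0.6, 0.3]
position: [0.5786, -0.1312, 0.0767]
force: [-0.3, 0.3, 0.6]
position: [0.5806, -0.131, 0.0767]
force: [0.8, -0.4, -0.4]
position: [0.5826, -0.1308, 0.0768]
force: [-0.6, 0.1, 1.5]
```

```bash
for i in 1 2 3 4 5; do python3 -m creep '[[0.05,0,0,0,0],[0.0,0,0,0,0]]' | grep -E 'position|force:' | head -2; done
```

```text
position: [0.5838, -0.1307, 0.0765]
force: [-2.5, 0.2, 1.0]
position: [0.5839, -0.1308, 0.0759]
force: [-7.9, 0.0, 3.3]
position: [0.5838, -0.1308, 0.0752]
force: [-13.3, -1.2, 2.9]
position: [0.5838, -0.1307, 0.0745]
force: [-18.1, 0.2, 2.7]
position: [0.5837, -0.1308, 0.0737]
force: [-22.7, 0.1, 3.3]
```

```bash
python3 -m creep '[[0,0,-0.05,0,0],[0,0,-0.05,0,0],[0,0,-0.05,0,0],[0,0,-0.05,0,0],[0,0,-0.05,0,0],[0,0,-0.05,0,0],[0,0,-0.05,0,0],[0,0,-0.05,0,0],[0,0,0,0,0]]' | grep -E 'position|force:' | head -2; python3 look.py 3 | grep -E "lip|mark"
```

```text
position: [0.5838, -0.1307, 0.0894]
force: [-21.9, -0.4, -0.6]
lip top z [0.1103 0.1169 0.1261] 77
lip ((0.6085265874862671, -0.09820873290300369), (0.03425026312470436, 0.13491150736808777), 4.606588840484619) [[0.5860000252723694, -0.03200000151991844], [0.597000002861023, -0.16699999570846558], [0.6309999823570251, -0.164000004529953], [0.6200000047683716, -0.029999999329447746]]
mark z 5/50/95 [0.1436 0.1516 0.1597] pointer 0.1511 69
```

```bash
python3 -m creep '[[0,0,-0.08,0,0],[0,0,-0.08,0,0],[0,0,-0.08,0,0],[0,0,-0.08,0,0],[0,0,-0.08,0,0],[0,0,-0.08,0,0],[0,0,-0.08,0,0],[0,0,-0.08,0,0],[0,0,-0.08,0,0],[0,0,-0.08,0,0],[0,0,-0.08,0,0],[0,0,0,0,0]]' | grep -E 'position|force:' | head -2; python3 look.py 4 | grep -E "lip|mark"
```

```text
position: [0.5837, -0.1307, 0.1246]
force: [-23.2, 0.0, 0.8]
lip top z [0.1465 0.1516 0.1637] 88
lip ((0.608221709728241, -0.10305222123861313), (0.033854108303785324, 0.14339366555213928), 5.408982276916504) [[0.5849999785423279, -0.032999999821186066], [0.5979999899864197, -0.17599999904632568], [0.6320000290870667, -0.17299999296665192], [0.6179999709129333, -0.029999999329447746]]
mark z 5/50/95 [0.1447 0.1523 0.161 ] pointer 0.1527 70
```

```bash
python3 -m creep '[[0,0,-0.05,0,0],[0,0,0,0,0],[-0.25,0,0,0,0],[-0.5,0,0,0,0],[-1,0,0,0,0],[-1,0,0,0,0],[-1,0,0,0,0],[0,0,0,0,0],[0,0,0,0,0]]' | grep -E 'position|force:' | head -2; python3 look.py 5
python3 - <<'E'
from h import *
im=vision.get_image("top"); W=cloud(im); H,S,V=cv2.split(cv2.cvtColor(im["pixels"],cv2.COLOR_BGR2HSV))
np.savez("t5.npz",**im)
cv2.imwrite("pics/t5.png",cv2.resize(im["pixels"][110:210,280:480],None,fx=4,fy=4))
for nm,Wd,i in(("now",W,im),("start",None,np.load("top0.npz"))):
    Wd=cloud(dict(i)) if Wd is None else Wd
    H,S,V=cv2.split(cv2.cvtColor(i["pixels"],cv2.COLOR_BGR2HSV))
    y=(H>18)&(H<35)&(S>150)&(Wd[...,0]>.57)&(Wd[...,0]<.625)&(Wd[...,1]>-.27)&(Wd[...,1]<-.02)
    r=((H<6)|(H>172))&(S>150)&(Wd[...,0]>.6)&(Wd[...,0]<.65)&(Wd[...,1]>0)&(Wd[...,1]<.06)&(Wd[...,2]>.12)
    print(nm,"lip",np.percentile(Wd[y][:,2],[10,50,90]).round(4),y.sum(),"mark",np.percentile(Wd[r][:,2],[5,50,95]).round(4),"ptr",np.median(Wd[r&(Wd[...,1]>.03)][:,2]).round(4))
E
```

```text
position: [0.4445, -0.1434, 0.1306]
force: [1.0, 0.0, 0.8]
redknob minx,med [0.521  0.1767 0.0679] [0.5281 0.1904 0.0851] 40
black [0.5031 0.3171 0.0766] [0.5072 0.3287 0.0853] 17
lip top z [0.1481 0.1538 0.1633] 519
lip ((0.6132156848907471, -0.14152219891548157), (0.040264520794153214, 0.22635988891124725), 4.7780537605285645) [[0.5839999914169312, -0.029999999329447746], [0.6029999852180481, -0.25600001215934753], [0.6430000066757202, -0.2529999911785126], [0.6240000128746033, -0.027000000700354576]]
mark z 5/50/95 [0.1447 0.151  0.1573] pointer 0.1497 70
now lip [0.1478 0.1505 0.1532] 897 mark [0.145  0.1481 0.156 ] ptr 0.1474
start lip [0.098  0.1009 0.104 ] 817 mark [0.1448 0.1487 0.1569] ptr 0.1483
```

View pics/s5.png

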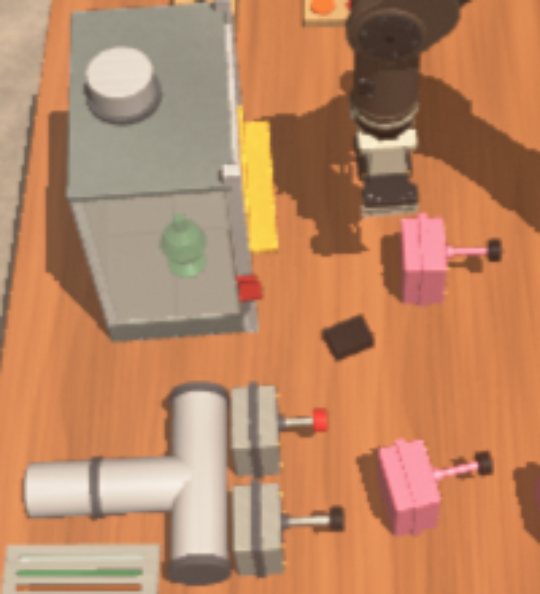

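Lip at (262,190) has risen and stands near the marker (249,288); nothing else has moved. I'll average several frames to see how much margin there is.

Run:
```python
from h import *
for n in("top","scene"):
    A=[];I=None
    for k in range(8):
        im=vision.get_image(n); A.append(im["z_map"])
    im["z_map"]=np.median(A,0); W=cloud(im); H,S,V=cv2.split(cv2.cvtColor(im["pixels"],cv2.COLOR_BGR2HSV))
    y=(H>18)&(H<35)&(S>150)&(W[...,0]>.57)&(W[...,0]<.615)&(W[...,1]>-.25)&(W[...,1]<-.03)&(W[...,2]>.1)
    y=cv2.erode(y.astype(np.uint8),np.ones((3,3)))>0
    r=((H<6)|(H>172))&(S>150)&(W[...,0]>.6)&(W[...,0]<.65)&(W[...,1]>0)&(W[...,1]<.06)&(W[...,2]>.12)
    print(n,"lip",np.percentile(W[y][:,2],[10,50,90]).round(4),y.sum(),"lip near mark",np.median(W[y&(W[...,1]>-.08)][:,2]).round(4))
    t=W[r]; b=np.round(t[:,1]/.005).astype(int)
    for k in sorted(set(b)): print(k*5,(b==k).sum(),np.percentile(t[b==k,2],[5,50,95]).round(4))
```

```text
top lip [0.1494 0.1505 0.1516] 411 lip near mark 0.1505
10 11 [0.1534 0.1551 0.1559]
15 22 [0.1492 0.1545 0.1562]
20 21 [0.1462 0.1481 0.1491]
25 10 [0.1466 0.1478 0.1491]
30 22 [0.1464 0.1483 0.1497]
35 22 [0.1473 0.1481 0.15  ]
40 20 [0.1461 0.1477 0.1495]
scene lip [0.1509 0.1529 0.1552] 168 lip near mark 0.1535
10 6 [0.1566 0.1576 0.158 ]
15 13 [0.1479 0.1565 0.1587]
20 12 [0.1448 0.1511 0.1549]
25 10 [0.1483 0.1492 0.1518]
30 12 [0.1485 0.15   0.1515]
35 7 [0.148  0.1505 0.1513]
40 10 [0.1504 0.1519 0.1529]
```

Both cameras put the lip's underside 2.5 mm below the marker's centre, well inside the 8 mm limit. The arm is clear of everything, so I'm handing in.

```bash
python3 -c "
from cell import sign_off, readout
print(readout.observe()['clock'], sign_off())"
```

```text
the job is handed in; nothing more can be done
16.95 None
```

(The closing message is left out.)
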